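# Stack the sample cups and cap the stack

## Robot

A 7-joint arm with a two-finger parallel gripper is mounted at the origin on the work surface. World frame = base frame: x ahead of the robot, y to its left, z up, the work surface at z = 0. Lengths are in mm, angles in rad, forces in N, time in s.
With the tool pointing down it reaches from about 400 to 900 mm from the base axis. Payload 5.6 kg.
Tool frame: the origin (TCP) lies midway between the tips of the shut fingers; the grasp point (between the pads) lies 19 mm behind it; z points along the fingers, y is the line along which they close (so a half turn about z gives the same grasp; the last joint's range is limited). The gripper opens to 92 mm and grips with 3 to 60 N. Pads are 20 mm wide; open, the fingers measure 128 mm over their backs; the gripper's body (75 mm by 189 mm) begins 69 mm behind the grasp point.
Start: joints at [-1.337, 0.468, -0.012, 1.603, 0.006, 1.071, -0.056], TCP at [177.673, 625.253, 214.592] pointing down, gripper open.
Joint ranges: [-2.53, 2.53], [-0.31, 2.02], [-1.57, 1.55], [0.28, 2.44], [-1.29, 4.43], [0.15, 1.84], [-2.92, 2.92]. Speed limits (rad/s): [2.57, 2.57, 3.14, 3.14, 3.14, 3.14, 3.14].

## Interface

Orientations are given as a rotation vector (axis times angle).
In Python, from cell import robot, grip, kin, viewer gives the robot as it stands. Calls block until the motion is done:
- robot.movep(position, orientation): joint-space move of the TCP to a pose.
- robot.servo_line(position, feed=150, rotation=None): straight line of the TCP; rotation=None keeps the orientation; feed is the mean speed in mm/s.
- robot.goto_joints(angles): joint-space move.
- grip(opening, newtons=None): opening from 0.0 (shut) to 1.0 (fully open); newtons is the grip in N (None keeps the last); returns when the fingers have stopped.
- robot.hold(seconds).
- kin.ik(position, orientation): joint angles nearest the present ones, or None.
- robot.observe(): the state.
- viewer.read_camera(name): name is "side" or "top"; returns the picture (384x512x3 uint8, red, green, blue); there is no depth.
- viewer.camera_info(name): a dict with "camera_matrix" (3x3 intrinsics, pixels), "R" (3x3) and "t" (3): a world point X has camera coordinates R X + t. Camera axes: x right, y down, z forward; pixel columns grow to the right and rows downward; lengths in mm; the calibration is good to about 2 mm. A picture is of the moment at which its call begins. camera_info takes no time and is no camera call.
A pose or a line that the arm cannot do raises robot.IKError and nothing moves.
- robot.job_done(): hands the job in, once; it reports no verdict.
Trained networks look in the newest picture that a camera, given by its name, has taken for a name from the list of things; names that differ only in an ending like _2 or _b are one class to them, and where a whole thing is asked for, a point or a joint stands for the part that bears it (a point fixed in the world has none). Each returns a list of dicts, best first, with "confidence" (0 to 1); they miss things now and then, are a little off and sometimes report something else, mostly with a low value. They report only what shows in the picture. A call takes as long as a camera call. They do not tell look-alikes from the thing itself.
- viewer.silhouettes(name, camera): "mask" (384x512 bool, what is visible of it).
- viewer.pinpoint(name, camera): "at" ([x, y, z] in mm, in the coordinates of the camera as it stood for that picture, good to about 4 mm: a listed point, or the origin of a listed thing).
The state is a dict: "t": time; "joints": joint angles; "joint_velocities": joint speeds; "joint_torque": joint torques, N m; "tcp_pos": TCP position; "tcp_rot": TCP orientation; "contact_force": force on the tool from outside, world axes, zero at the start; "wrist_torque": the same for the moment, N m; "grip_width": opening from 0.0 (shut) to 1.0 (fully open).
Only numpy, scipy, OpenCV 4.12 (cv2) and the standard library are available. Lean on these libraries where they do the work, as an engineer would, in place of code of your own. Each camera call takes 0.05 s, during which the arm holds its last target. There are 200 camera calls.

## Task

Clear up the sample cups beside the microscope: first lift the lid off the cup in the stand and park it, knob up, on the green mat, then nest every loose cup, fully home and upright, into one stack on that cup in the stand. Finally put the lid on the topmost cup and press it down firmly until it sits level on the rim, and leave the bottle, the jar and the glass dish alone.

Things in the scene. Friction and masses are not known exactly. Their poses are not given: they have to be found in the camera images.
- base_cup_mid (a point): centre (half-way up, on the axis) of a white tapered stacking cup, 62 mm high, open upwards, z up its axis; rim 64 mm outside, 60 mm inside, straight lip band over the top 10 mm; foot 42 mm across; solid bottom, inner floor 26 mm above the underside. A cup fully home in another stands 26 mm higher, with 2 mm sideways play. About 90 g. This is the base cup, fixed, held on the dark round stand (96 mm, its face 6 mm high); lidded at the start
- cup1_mid (a point): centre (half-way up, on the axis) of a white tapered stacking cup, 62 mm high, open upwards, z up its axis; rim 64 mm outside, 60 mm inside, straight lip band over the top 10 mm; foot 42 mm across; solid bottom, inner floor 26 mm above the underside. A cup fully home in another stands 26 mm higher, with 2 mm sideways play. About 90 g. Cup 1: loose on the bench, may be absent
- cup2_mid (a point): centre (half-way up, on the axis) of a white tapered stacking cup, 62 mm high, open upwards, z up its axis; rim 64 mm outside, 60 mm inside, straight lip band over the top 10 mm; foot 42 mm across; solid bottom, inner floor 26 mm above the underside. A cup fully home in another stands 26 mm higher, with 2 mm sideways play. About 90 g. Cup 2: loose on the bench, may be absent
- cup3_mid (a point): centre (half-way up, on the axis) of a white tapered stacking cup, 62 mm high, open upwards, z up its axis; rim 64 mm outside, 60 mm inside, straight lip band over the top 10 mm; foot 42 mm across; solid bottom, inner floor 26 mm above the underside. A cup fully home in another stands 26 mm higher, with 2 mm sideways play. About 90 g. Cup 3: loose on the bench, may be absent
- cup4_mid (a point): centre (half-way up, on the axis) of a white tapered stacking cup, 62 mm high, open upwards, z up its axis; rim 64 mm outside, 60 mm inside, straight lip band over the top 10 mm; foot 42 mm across; solid bottom, inner floor 26 mm above the underside. A cup fully home in another stands 26 mm higher, with 2 mm sideways play. About 90 g. Cup 4: loose on the bench, may be absent
- cup5_mid (a point): centre (half-way up, on the axis) of a white tapered stacking cup, 62 mm high, open upwards, z up its axis; rim 64 mm outside, 60 mm inside, straight lip band over the top 10 mm; foot 42 mm across; solid bottom, inner floor 26 mm above the underside. A cup fully home in another stands 26 mm higher, with 2 mm sideways play. About 90 g. Cup 5: loose on the bench, may be absent
- lid_seat (a point): point on the lid's axis in the plane of its flange's underside, which rests on the rim when home. Blue disc 70 mm across, 4 mm thick; tapered plug below (54 to 50 mm across, 8 mm deep) drops into a cup's mouth with 2 to 3 mm play; black knob on top. Set down it stands level on its plug, this point 8 mm above the surface. z up through the knob; about 60 g
- lid_knob (a point): centre (half-way up) of the lid's black round knob: 22 mm across, 26 mm high, upright; 17 mm above lid_seat, its top 13 mm above this point. A firm press on it is about 10 N
- mat_top (a point): centre of the top face of the fixed thin green square mat, 130 x 130 mm, 3 mm thick, where the lid is parked
- lid: the lid as a whole; origin at the centre of the underside of its plug, 8 mm below lid_seat, z up
- bottle: bystander: amber glass bottle, 56 mm across and 120 mm high, origin at the centre of its underside; leave alone
- jar: bystander: clear specimen jar with red cap, 60 mm across and 75 mm high, origin at the centre of its underside; leave alone
- dish: bystander: low glass dish, 60 mm across and 12 mm high, origin at the centre of its underside; leave alone
Mind the look-alikes: they are no part of the job. What is shaped like the part that bears cup4_mid but yellow is not meant.

How it is judged (in metres and radians):
On the way, in this order (a step that is already met when the one before it is completed fails the run):
1. the lid is off the base cup, parked knob up on the green mat and let go (horizontal distance between lid_seat and mat_top below 0.045 m and z of lid_seat in the frame of mat_top below 0.0115 m and angle between lid_seat's own z axis and vertical below 0.08 rad and contact force between the fingers and lid below 0.1 N), for 0.2 s.
2. every cup present is nested fully home and upright in one stack on the base cup (horizontal distance between each of cup1_mid, cup2_mid, cup3_mid, cup4_mid, cup5_mid and base_cup_mid below 0.012 m and angle between each of cup1_mid, cup2_mid, cup3_mid, cup4_mid, cup5_mid's own z axis and vertical below 0.07 rad and (z of cup1_mid in the frame of base_cup_mid between 0.0225 and 0.0295 m or z of cup1_mid in the frame of base_cup_mid between 0.0485 and 0.0555 m or z of cup1_mid in the frame of base_cup_mid between 0.0745 and 0.0815 m or z of cup1_mid in the frame of base_cup_mid between 0.1005 and 0.1075 m or z of cup1_mid in the frame of base_cup_mid between 0.1265 and 0.1335 m) and (z of cup2_mid in the frame of base_cup_mid between 0.0225 and 0.0295 m or z of cup2_mid in the frame of base_cup_mid between 0.0485 and 0.0555 m or z of cup2_mid in the frame of base_cup_mid between 0.0745 and 0.0815 m or z of cup2_mid in the frame of base_cup_mid between 0.1005 and 0.1075 m or z of cup2_mid in the frame of base_cup_mid between 0.1265 and 0.1335 m) and (z of cup3_mid in the frame of base_cup_mid between 0.0225 and 0.0295 m or z of cup3_mid in the frame of base_cup_mid between 0.0485 and 0.0555 m or z of cup3_mid in the frame of base_cup_mid between 0.0745 and 0.0815 m or z of cup3_mid in the frame of base_cup_mid between 0.1005 and 0.1075 m or z of cup3_mid in the frame of base_cup_mid between 0.1265 and 0.1335 m) and (z of cup4_mid in the frame of base_cup_mid between 0.0225 and 0.0295 m or z of cup4_mid in the frame of base_cup_mid between 0.0485 and 0.0555 m or z of cup4_mid in the frame of base_cup_mid between 0.0745 and 0.0815 m or z of cup4_mid in the frame of base_cup_mid between 0.1005 and 0.1075 m or z of cup4_mid in the frame of base_cup_mid between 0.1265 and 0.1335 m) and (z of cup5_mid in the frame of base_cup_mid between 0.0225 and 0.0295 m or z of cup5_mid in the frame of base_cup_mid between 0.0485 and 0.0555 m or z of cup5_mid in the frame of base_cup_mid between 0.0745 and 0.0815 m or z of cup5_mid in the frame of base_cup_mid between 0.1005 and 0.1075 m or z of cup5_mid in the frame of base_cup_mid between 0.1265 and 0.1335 m)), for 0.2 s.
3. the lid sits level on the topmost cup's rim and is pressed down firmly: the nested cups' weight (3 to 6 N) and the press together load the base cup with more than 8 N (all of step 2 and horizontal distance between lid_seat and base_cup_mid below 0.014 m and angle between lid_seat's own z axis and vertical below 0.06 rad and (z of lid_seat in the frame of base_cup_mid between 0.1055 and 0.1125 m or z of lid_seat in the frame of base_cup_mid between 0.1315 and 0.1385 m or z of lid_seat in the frame of base_cup_mid between 0.1575 and 0.1645 m) and contact force between stand and anything else above 8 N), for 0.1 s.
At the end, for the whole second after the job is handed in: All cups nested on the base cup, upright within 0.07 rad, within 12 mm of its axis and 3.5 mm of fully home (multiples of 26 mm); lid on the topmost, level within 0.06 rad, flush within 3.5 mm, within 14 mm of the base axis, let go, at rest (all of step 2 and horizontal distance between lid_seat and base_cup_mid below 0.014 m and angle between lid_seat's own z axis and vertical below 0.06 rad and (z of lid_seat in the frame of base_cup_mid between 0.1055 and 0.1125 m or z of lid_seat in the frame of base_cup_mid between 0.1315 and 0.1385 m or z of lid_seat in the frame of base_cup_mid between 0.1575 and 0.1645 m) and linear speed of lid below 0.02 m/s and contact force between the fingers and lid below 0.1 N); the robot touches nothing.
It fails at once if the bottle is knocked over or pushed more than 6 cm away (angle between bottle's own z axis and vertical above 0.5 rad or distance of bottle from where it was at the start of the episode above 0.06 m).
It fails at once if the jar is knocked over or pushed more than 6 cm away (angle between jar's own z axis and vertical above 0.5 rad or distance of jar from where it was at the start of the episode above 0.06 m).
It fails at once if the dish is knocked over or pushed more than 6 cm away (angle between dish's own z axis and vertical above 0.5 rad or distance of dish from where it was at the start of the episode above 0.06 m).
Of cup1, cup2, cup3, cup4, cup5 only 3 to 5 are there at a start; the rules pass over those that are not, and their reading is None.
At some moment in a run one of cup1, cup2, cup3, cup4, cup5, lid may be knocked a few centimetres aside while the robot is not near it.
It also fails if it takes over 210 s, if anything falls off the work surface, if the arm or the gripper's body presses on something with over 40 N, if the wrist force passes 120 N, or if a joint passes its speed limit or range.

## Working session

There is one attempt and no reset: what is moved stays moved. The work goes in short steps, each a Python script; the robot and the scene stay as the last script left them, time stands still between calls to the robot, and variables do not carry over. Pictures are saved under pics/ and viewed, on a budget of 14 in all, crops included, one or two more only if the job needs it, and the job is handed in when it is done.

```bash
mkdir -p pics; ls
python3 - <<'E'
from cell import robot, grip, kin, viewer
import cv2,numpy as np
for c in ("top","side"):
    im=viewer.read_camera(c); cv2.imwrite(f"pics/{c}0.png",cv2.resize(im[:,:,::-1],(800,600)))
    i=viewer.camera_info(c); R=np.array(i["R"]);t=np.array(i["t"]); print(c,i["camera_matrix"],R.round(3).tolist(),(-R.T@t).round())
    for n in ("cup1_mid","base_cup_mid","lid_seat","lid_knob","mat_top","bottle","jar","dish"):
        for d in viewer.pinpoint(n,c): print(n,round(d["confidence"],2),(R.T@(np.array(d["at"])-t)).round())
s=robot.observe();print(s)
E
```

```text
pics
top [[352.49634233   0.         261.58932701]
 [  0.         352.49634233 189.60233719]
 [  0.           0.           1.        ]] [[-0.034, -0.999, 0.003], [-0.976, 0.032, -0.217], [0.217, -0.01, -0.976]] [361.  -0. 868.]
cup1_mid 0.91 [490. -69.  30.]
base_cup_mid 0.73 [467. 293.  38.]
base_cup_mid 0.49 [494. -67.  32.]
lid_seat 0.56 [460. 289.  68.]
lid_knob 0.76 [466. 291.  88.]
mat_top 0.92 [ 536. -331.    4.]
bottle 0.67 [691. 273.   2.]
jar 0.72 [ 689. -298.    2.]
jar 0.71 [597. -86.  33.]
dish 0.84 [ 654. -178.    4.]
side [[357.17159843   0.         259.21663843]
 [  0.         357.17159843 190.5040477 ]
 [  0.           0.           1.        ]] [[0.977, -0.215, -0.003], [-0.152, -0.683, -0.714], [0.152, 0.698, -0.7]] [ 386. -620.  687.]
cup1_mid 0.81 [495. -66.  32.]
cup1_mid 0.28 [ 693. -300.   -1.]
base_cup_mid 0.72 [466. 294.  39.]
lid_seat 0.5 [467. 290.  71.]
lid_knob 0.78 [464. 291.  88.]
mat_top 0.82 [ 535. -326.    1.]
bottle 0.63 [692. 271.  -2.]
jar 0.91 [ 691. -300.   -1.]
dish 0.64 [ 650. -174.    3.]
{'t': 0.9, 'joints': array([-1.33699   ,  0.46748264, -0.01160422,  1.60272898,  0.00597444,
        1.07135631, -0.05631549]), 'joint_velocities': array([-0.00139978, -0.00043864,  0.00215455,  0.00175646,  0.00040311,
        0.00032679,  0.00029286]), 'joint_torque': array([-8.01088336e-04, -5.20388782e+01, -1.34613557e-02, -2.44059294e+01,
       -5.68411988e-02,  1.12264915e-02,  2.66248719e-05]), 'tcp_pos': array([177.66909014, 625.25341545, 214.59160758]), 'tcp_rot': array([4.33564794e-01, 3.11151053e+00, 9.07665728e-05]), 'contact_force': array([ 0.30196409, -0.33148875,  0.10509353]), 'wrist_torque': array([-0.02575093,  0.03998516,  0.03596764]), 'grip_width': 0.998928466969847}
```

View pics/top0.png

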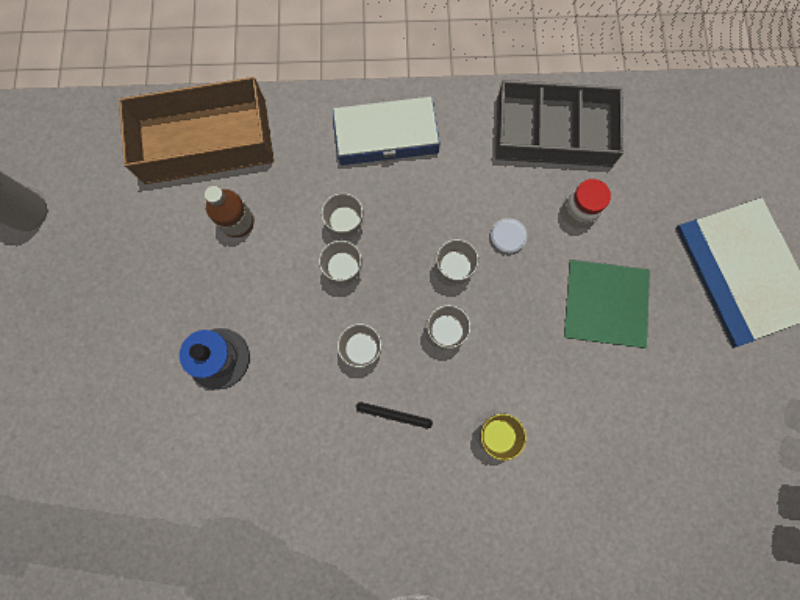

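View pics/side0.png

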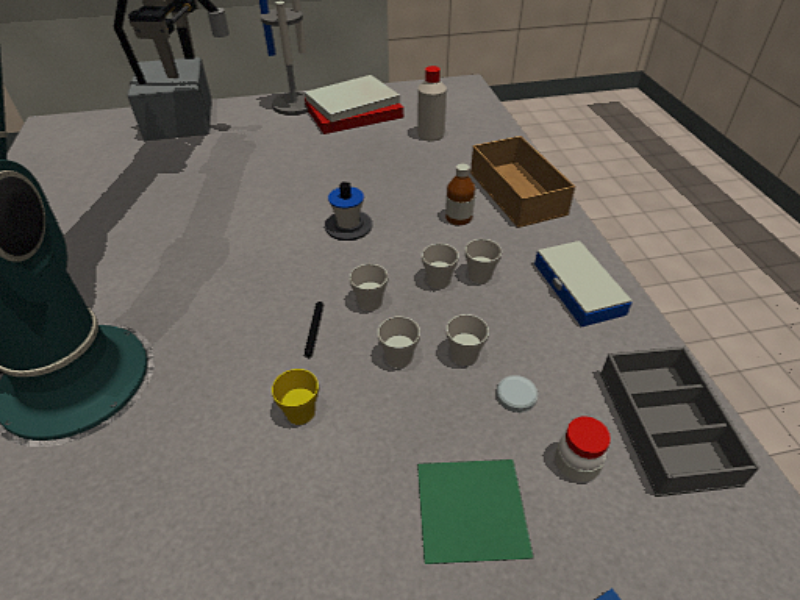

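The top view shows:
- Five white cups at (342,215), (340,262), (457,262), (448,328) and (359,346).
- The yellow look-alike at (503,437), which is not part of the job.
- The lidded base at (205,352), the mat at (607,304), the dish at (508,236), the jar at (590,200) and the bottle at (228,210).

So the possible cups are those six, plus the base cup. I take the five white ones and leave the yellow one.

```bash
cat > h.py <<'E'
from cell import robot, grip, kin, viewer
import cv2, numpy as np
from scipy.spatial.transform import Rotation as Ro
def rot(yaw): return (Ro.from_euler('z',yaw)*Ro.from_euler('x',np.pi)).as_rotvec()
def cam(c):
    i=viewer.camera_info(c); return np.array(i["camera_matrix"]),np.array(i["R"]),np.array(i["t"])
def colour(im,K,R,t,P):
    u=K@(R@np.array(P)+t); u=(u[:2]/u[2]).astype(int)
    if not(5<u[0]<506 and 5<u[1]<378): return None
    return np.median(im[u[1]-2:u[1]+3,u[0]-2:u[0]+3].reshape(-1,3),axis=0).astype(int).tolist()
def see(names,cams=("top","side"),thr=0.3):
    out={}
    for c in cams:
        im=viewer.read_camera(c); K,R,t=cam(c)
        for n in names:
            for d in viewer.pinpoint(n,c):
                if d["confidence"]>thr:
                    p=R.T@(np.array(d["at"])-t); out.setdefault(n,[]).append((c,round(float(d["confidence"]),2),p.round().tolist(),colour(im,K,R,t,p)))
    return out
def hull(K,R,t,p):
    a=np.linspace(0,2*np.pi,60); P=[]
    for r,z in((32,31),(32,21),(21,-31)):
        P.append(np.c_[p[0]+r*np.cos(a),p[1]+r*np.sin(a),p[2]+z+0*a])
    u=(R@np.vstack(P).T).T+t; u=(K@u.T).T; return cv2.convexHull((u[:,:2]/u[:,2:]).astype(np.float32))
def cen(c):
    m=cv2.moments(c); return np.array([m['m10'],m['m01']])/m['m00']
E
python3 - <<'E'
from h import *
for n,l in see([f"cup{i}_mid" for i in range(1,6)]).items():
    for x in l: print(n,*x)
E
```

```text
cup1_mid top 0.61 [488.0, -67.0, 32.0] [192, 198, 192]
cup2_mid top 0.58 [679.0, 90.0, 29.0] [192, 198, 184]
cup2_mid side 0.83 [683.0, 89.0, 29.0] [65, 60, 54]
cup3_mid top 0.56 [596.0, -87.0, 33.0] [192, 199, 190]
cup3_mid top 0.49 [600.0, 97.0, 33.0] [192, 199, 188]
cup3_mid side 0.87 [600.0, -87.0, 33.0] [176, 178, 157]
cup4_mid top 0.94 [467.0, 66.0, 33.0] [192, 199, 192]
cup4_mid top 0.81 [330.0, -134.0, 35.0] [190, 196, 83]
cup4_mid top 0.58 [689.0, 273.0, -0.0] [64, 47, 37]
cup4_mid top 0.47 [466.0, 289.0, 89.0] [42, 40, 40]
cup4_mid side 0.88 [335.0, -135.0, 31.0] [175, 163, 19]
cup4_mid side 0.78 [476.0, 71.0, 34.0] [179, 181, 160]
cup4_mid side 0.47 [647.0, -173.0, 4.0] [154, 162, 159]
cup5_mid top 0.67 [605.0, 93.0, 31.0] [192, 199, 188]
cup5_mid side 0.76 [604.0, 90.0, 31.0] [66, 61, 54]
```

```bash
cat >> h.py <<'E'
YAW=0.0
def ob(): 
    s=robot.observe(); print("t",round(s["t"],1),"p",s["tcp_pos"].round(1),"F",np.array(s["contact_force"]).round(1),"w",round(s["grip_width"],3)); return s
E
python3 - <<'E'
from h import *
for y in (0,np.pi):
  for p in ((466,291,250),(466,291,60),(536,-328,100),(681,90,40),(598,-87,300),(466,291,300)):
    j=kin.ik(p,rot(y)); print(y,p,None if j is None else np.round(j,2))
robot.movep((466,291,220),rot(0)); ob()
im=viewer.read_camera("side"); cv2.imwrite("pics/s1.png",cv2.resize(im[100:300,150:350,::-1],(600,600)))
for n,l in see(["lid_seat","lid_knob","base_cup_mid"]).items():
    for x in l: print(n,*x)
E
```

```text
0 (466, 291, 250) [-1.17  0.29  0.67  1.85 -0.2   1.07 -1.99]
0 (466, 291, 60) [-1.08  0.57  0.6   1.99 -0.48  0.72 -1.76]
0 (536, -328, 100) [-0.05  0.68  0.78  1.78 -0.58  0.93 -0.59]
0 (681, 90, 40) [-0.63  0.82  0.69  1.64 -0.63  0.91 -1.27]
0 (598, -87, 300) [-0.63  0.43  0.99  1.67 -0.38  1.25 -1.14]
0 (466, 291, 300) [-1.17  0.24  0.66  1.79 -0.15  1.17 -2.03]
3.141592653589793 (466, 291, 250) [-0.71  0.26  0.11  1.82 -0.03  1.06  0.98]
3.141592653589793 (466, 291, 60) [-0.67  0.51  0.06  1.96 -0.05  0.67  0.99]
3.141592653589793 (536, -328, 100) [-0.06  0.68  0.8   1.78 -0.6   0.93  2.56]
3.141592653589793 (681, 90, 40) [-0.3   0.73  0.18  1.62 -0.16  0.81  1.51]
3.141592653589793 (598, -87, 300) [-0.49  0.37  0.76  1.66 -0.27  1.22  1.9 ]
3.141592653589793 (466, 291, 300) [-0.72  0.22  0.12  1.76 -0.03  1.17  0.98]
t 3.2 p [465.6 292.  220. ] F [ 1.   0.8 -0.6] w 1.001
lid_seat top 0.7 [465.0, 291.0, 71.0] [29, 29, 29]
lid_seat side 0.84 [470.0, 291.0, 68.0] [8, 11, 26]
lid_knob top 0.94 [465.0, 289.0, 85.0] [48, 45, 41]
lid_knob side 0.64 [468.0, 291.0, 89.0] [8, 8, 7]
base_cup_mid top 0.79 [467.0, 295.0, 36.0] [26, 24, 26]
base_cup_mid side 0.76 [467.0, 289.0, 38.0] [66, 61, 54]
```

View pics/s1.png

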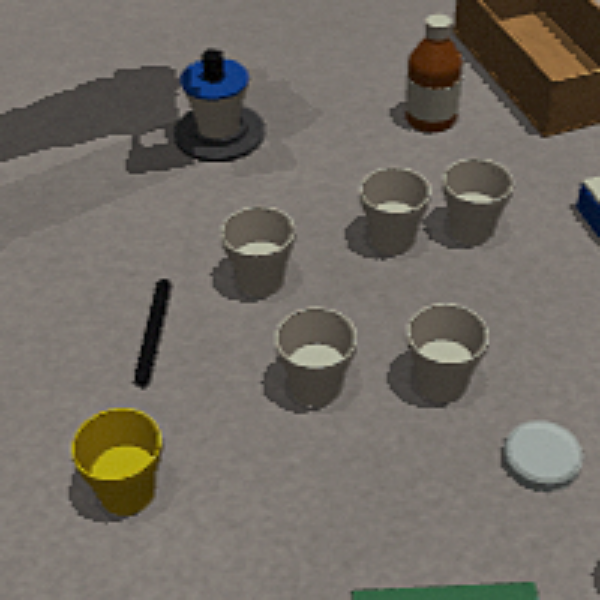

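The crop shows the blue lid with its black knob on the base at (213,80), five white cups, and the yellow decoy at (120,460). I'm grasping the lid.

Run:
```python
from h import *
r=rot(0)
robot.movep((467,291,220),r)
grip(0.5)
robot.servo_line((467,291,110),150); robot.servo_line((467,291,75),60); ob()
grip(0.0,20); ob()
robot.servo_line((467,291,220),120); ob()
robot.servo_line((536,-150,220),300)
for n,l in see(["lid_seat","lid_knob","mat_top"]).items():
    for x in l: print(n,*x)
im=viewer.read_camera("side"); cv2.imwrite("pics/s2.png",cv2.resize(im[:,:,::-1],(800,600)))
```

```text
t 6.3 p [467.2 290.9  74.9] F [ 0.3 -0.8  0.5] w 0.502
t 6.8 p [467.1 291.1  75.2] F [ 0.5 -0.7  1.6] w 0.233
t 8.1 p [466.5 290.7 219.2] F [-0.6  0.8 -1.3] w 0.233
lid_seat top 0.33 [679.0, 89.0, 32.0] [236, 240, 230]
lid_seat side 0.71 [537.0, -150.0, 213.0] [45, 41, 35]
lid_knob side 0.64 [536.0, -148.0, 231.0] [46, 41, 36]
mat_top side 0.76 [533.0, -326.0, 1.0] [59, 111, 76]
```

View pics/s2.png

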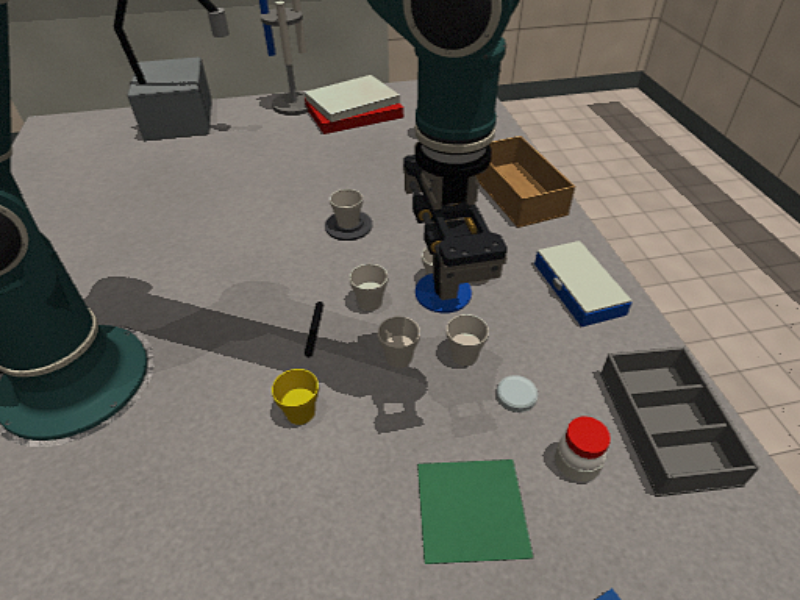

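The lid is held level under the fingers at (443,290), and the open base cup stands at (347,215). Now I'll park the lid.

Run:
```python
from h import *
robot.servo_line((535,-328,150),200); robot.servo_line((535,-328,30),120)
z=22
while z>16:
    robot.servo_line((535,-328,z),30); f=ob()["contact_force"][2]
    if f>4: break
    z-=1.5
grip(0.5); robot.servo_line((535,-328,120),150); robot.servo_line((500,-200,220),250)
for n,l in see(["lid_seat","mat_top"]+[f"cup{i}_mid" for i in range(1,6)]).items():
    for x in l: print(n,*x)
```

```text
t 12.9 p [ 534.9 -327.9   21.9] F [ 0.4 -0.4 -0.8] w 0.231
t 13.2 p [ 535.  -328.    20.4] F [-0.4  0.2  0.1] w 0.235
t 13.4 p [ 534.9 -328.    18.9] F [ 1.  -0.2 -0.5] w 0.23
t 13.7 p [ 535.2 -328.2   18.3] F [-1.8  1.1  4.7] w 0.234
lid_seat top 0.72 [690.0, -299.0, 2.0] [129, 127, 120]
lid_seat top 0.45 [489.0, -68.0, 29.0] [228, 230, 217]
lid_seat side 0.69 [534.0, -329.0, 12.0] [6, 6, 7]
mat_top top 0.63 [534.0, -329.0, 8.0] [33, 47, 46]
mat_top side 0.75 [534.0, -326.0, 1.0] [5, 5, 3]
cup1_mid top 0.58 [491.0, -67.0, 31.0] [228, 230, 217]
cup1_mid side 0.84 [497.0, -63.0, 29.0] [199, 199, 177]
cup1_mid side 0.68 [597.0, -84.0, 32.0] [198, 200, 178]
cup2_mid top 0.56 [678.0, 92.0, 28.0] [228, 233, 222]
cup2_mid side 0.79 [685.0, 88.0, 26.0] [75, 71, 61]
cup2_mid side 0.6 [465.0, 292.0, 36.0] [75, 70, 63]
cup3_mid top 0.82 [597.0, -86.0, 30.0] [228, 233, 226]
cup3_mid side 0.64 [596.0, -87.0, 33.0] [198, 200, 178]
cup4_mid top 0.86 [465.0, 65.0, 31.0] [228, 233, 228]
cup4_mid top 0.63 [331.0, -134.0, 34.0] [227, 231, 99]
cup4_mid side 0.65 [476.0, 69.0, 34.0] [203, 205, 181]
cup4_mid side 0.58 [338.0, -134.0, 36.0] [133, 107, 15]
cup5_mid top 0.81 [603.0, 95.0, 32.0] [228, 233, 224]
cup5_mid top 0.5 [534.0, -332.0, 5.0] [34, 49, 47]
cup5_mid side 0.54 [472.0, 70.0, 31.0] [200, 202, 179]
cup5_mid side 0.38 [604.0, 90.0, 31.0] [34, 34, 36]
```

```bash
cat >> h.py <<'E'
B=np.array([467.,291.5])
def pick(x,y,zt=250):
    grip(1.0); s=robot.observe()["tcp_pos"]
    robot.servo_line((s[0],s[1],max(s[2],zt)),250); robot.servo_line((x,y,zt),300)
    robot.servo_line((x,y,75),200); robot.servo_line((x,y,39),60)
    s=ob(); grip(0.0,15); ob()
    robot.servo_line((x,y,zt),200)
def place(k,off=(0,0),zt=250):
    x,y=B+off; h=45+26*k
    robot.servo_line((x,y,zt),280); robot.servo_line((x,y,h+50),150) if h+50<zt else None
    robot.servo_line((x,y,h+8),70)
    for d in (6,4,3,2,1,0):
        robot.servo_line((x,y,h+d),30); f=robot.observe()["contact_force"][2]; print(d,round(f,1),end="; ")
        if f>4: break
    ob(); grip(1.0); robot.servo_line((x,y,h+40),60); robot.servo_line((x,y,zt),200); ob()
def look(names):
    for n,l in see(names).items():
        for x in l: print(n,*x)
def shot(n,c="side",box=(0,384,0,512)):
    im=viewer.read_camera(c)[box[0]:box[1],box[2]:box[3],::-1]; s=min(800/im.shape[1],600/im.shape[0])
    cv2.imwrite(f"pics/{n}.png",cv2.resize(im,None,fx=s,fy=s))
E
python3 - <<'E'
from h import *
robot.servo_line((500,-150,250),200)
pick(493,-66); place(1)
robot.servo_line((467,150,250),250); shot("s3","side",(90,240,150,350))
look([f"cup{i}_mid" for i in range(1,6)]+["lid_seat"])
E
```

```text
t 20.4 p [493.  -66.2  38.9] F [ 0.4  0.2 -0.1] w 0.999
t 20.9 p [493.2 -66.   39.2] F [ 0.7 -0.6  1.8] w 0.69
6 -0.7; 4 -1.7; 3 -1.7; 2 0.3; 1 1.1; 0 5.8; t 26.8 p [466.5 291.7  71.1] F [-5.1  0.4  5.8] w 0.697
t 29.0 p [466.3 291.2 248.9] F [0.1 0.7 0. ] w 0.999
cup1_mid top 0.61 [463.0, 291.0, 62.0] [223, 228, 218]
cup1_mid top 0.31 [602.0, 96.0, 32.0] [225, 230, 221]
cup1_mid side 0.79 [467.0, 296.0, 61.0] [67, 62, 55]
cup2_mid top 0.6 [679.0, 93.0, 34.0] [225, 230, 219]
cup2_mid side 0.56 [680.0, 89.0, 27.0] [66, 62, 55]
cup3_mid top 0.78 [594.0, -87.0, 33.0] [225, 230, 223]
cup3_mid side 0.94 [599.0, -84.0, 33.0] [178, 180, 160]
cup4_mid top 0.73 [467.0, 64.0, 32.0] [225, 230, 225]
cup4_mid top 0.57 [331.0, -134.0, 35.0] [224, 228, 100]
cup4_mid side 0.93 [472.0, 70.0, 33.0] [180, 164, 146]
cup4_mid side 0.8 [335.0, -135.0, 36.0] [177, 165, 18]
cup4_mid side 0.62 [599.0, -86.0, 35.0] [178, 180, 160]
cup5_mid top 0.59 [599.0, 93.0, 31.0] [225, 230, 221]
cup5_mid side 0.72 [475.0, 72.0, 33.0] [182, 174, 154]
cup5_mid side 0.55 [603.0, 93.0, 32.0] [68, 63, 56]
lid_seat top 0.57 [529.0, -329.0, 15.0] [38, 39, 36]
lid_seat top 0.53 [597.0, -91.0, 32.0] [225, 230, 224]
lid_seat side 0.95 [534.0, -330.0, 12.0] [2, 3, 1]
lid_seat side 0.56 [598.0, -83.0, 33.0] [178, 180, 160]
```

View pics/s3.png

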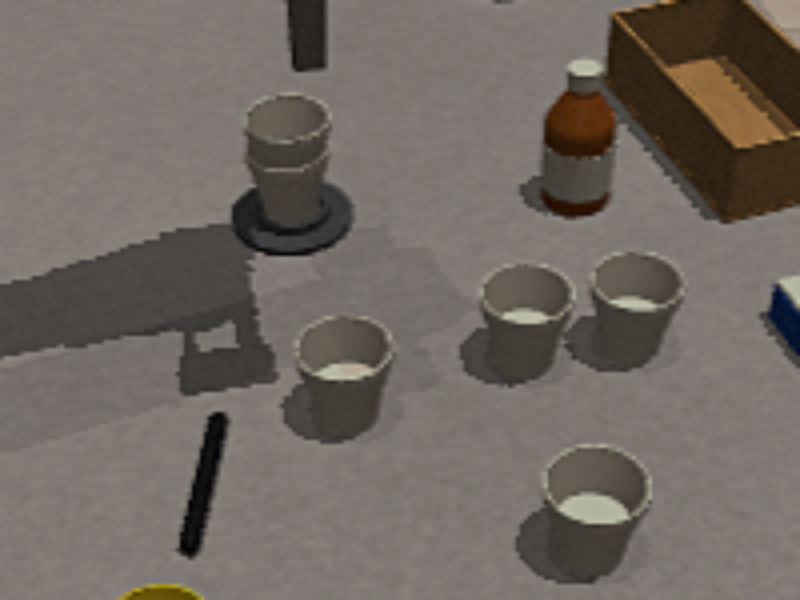

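Cup 1 is nested upright at (288,130). Cups 4, 5, 2 and 3 remain at (345,375), (525,320), (635,310) and (595,510). Next are cups 4 and 3, each re-measured just before the pick.

```bash
cat >> h.py <<'E'
def find(n,guess,zok=(20,45)):
    d=[x for l in see([f"cup{i}_mid" for i in range(1,6)]).values() for x in l if zok[0]<x[2][2]<zok[1]]
    d=[x for x in d if not(x[3] and x[3][2]<0.7*x[3][0])]   # yellow out
    near=[x for x in d if np.hypot(x[2][0]-guess[0],x[2][1]-guess[1])<22]
    m=[np.mean([x[2] for x in near if x[0]==c],axis=0) for c in("top","side") if any(x[0]==c for x in near)]
    print(n,"near",[x[:3] for x in near]); 
    if not m: print([x for x in d]); raise SystemExit("not found")
    return np.mean(m,axis=0)[:2]
E
python3 - <<'E'
from h import *
for k,n,g in ((2,"cup4",(470,67)),(3,"cup3",(597,-86))):
    p=find(n,g); print(p); pick(*p); place(k); robot.servo_line((480,120,250),250)
shot("s4","side",(70,240,150,376))
look([f"cup{i}_mid" for i in (2,3,4,5)]+["lid_seat"])
E
```

```text
cup4 near [('top', 0.8, [469.0, 66.0, 35.0]), ('side', 0.63, [473.0, 72.0, 35.0])]
[471.  69.]
t 33.8 p [471.1  68.8  38.9] F [ 0.9 -0.7 -0.4] w 1.001
t 34.3 p [471.2  69.   39.2] F [-0.6 -0.9  0.9] w 0.689
6 -1.1; 4 -1.1; 3 -2.2; 2 -1.3; 1 -0.7; 0 1.6; t 39.5 p [467.2 291.6  97.2] F [-0.3 -0.8  1.6] w 0.691
t 41.7 p [466.2 291.2 248.9] F [-0.1  0.6 -0.1] w 1.003
cup3 near []
[('top', 0.79, [675.0, 87.0, 31.0], [229, 234, 224]), ('side', 0.94, [681.0, 88.0, 27.0], [66, 62, 55]), ('top', 0.66, [644.0, -54.0, 33.0], [230, 234, 226]), ('side', 0.96, [646.0, -54.0, 33.0], [179, 181, 160]), ('top', 0.5, [599.0, 96.0, 31.0], [65, 65, 65]), ('side', 0.65, [604.0, 93.0, 33.0], [70, 64, 58])]not found
```

Cup 3 was knocked to (645,-54), and its centre height says it is still standing. I'll pick it from there.

Run:
```python
from h import *
p=find("cup3",(645,-54)); print(p); pick(*p); place(3); robot.servo_line((480,120,250),250)
shot("s4","side",(70,240,150,376))
look([f"cup{i}_mid" for i in (2,3,4,5)]+["lid_seat"])
```

```text
cup3 near [('top', 0.73, [642.0, -53.0, 31.0]), ('side', 0.74, [643.0, -53.0, 33.0])]
[642.5 -53. ]
t 46.9 p [642.6 -53.2  39. ] F [ 0.3  0.1 -0.1] w 0.998
t 47.4 p [642.6 -52.9  39.2] F [-1.   0.2  1.6] w 0.679
6 -1.4; 4 -0.4; 3 -0.4; 2 -0.8; 1 -1.3; 0 0.9; t 53.1 p [467.2 291.6 123.2] F [ 0.2 -0.4  0.9] w 0.682
t 55.1 p [466.3 291.4 249.1] F [ 0.1  0.1 -0.8] w 0.999
cup2_mid top 0.98 [679.0, 85.0, 34.0] [229, 234, 224]
cup2_mid side 0.89 [681.0, 89.0, 25.0] [66, 61, 54]
cup4_mid top 0.68 [332.0, -135.0, 33.0] [228, 232, 104]
cup4_mid side 0.97 [338.0, -134.0, 36.0] [178, 165, 18]
cup4_mid side 0.44 [469.0, 296.0, 89.0] [70, 64, 57]
cup5_mid top 0.69 [599.0, 96.0, 33.0] [64, 64, 65]
cup5_mid side 0.87 [605.0, 90.0, 31.0] [67, 62, 55]
lid_seat top 0.61 [530.0, -328.0, 14.0] [36, 38, 36]
lid_seat side 0.77 [534.0, -328.0, 12.0] [2, 4, 3]
cup3_mid side 0.63 [472.0, 291.0, 117.0] [66, 61, 55]
```

View pics/s4.png

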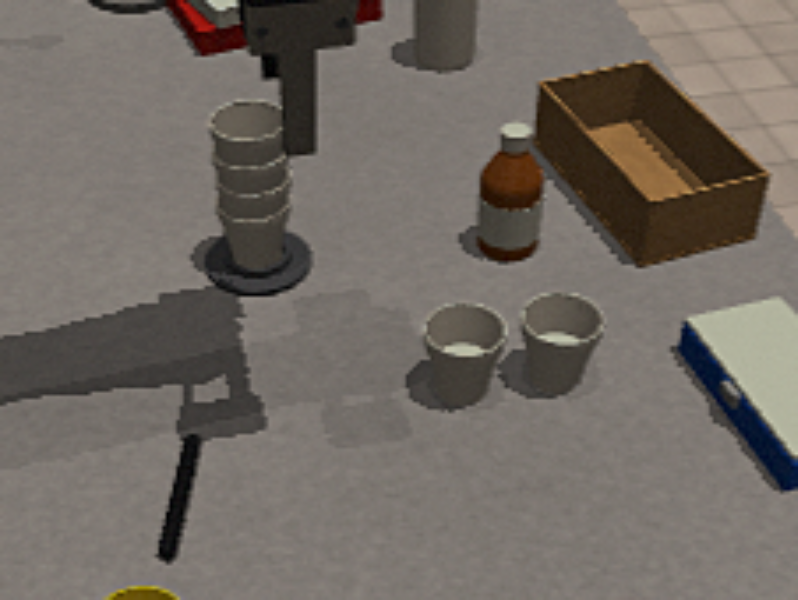

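The stack of three nested cups on the base is straight at (250,190). Cups 5 and 2 remain at (465,355) and (560,345).

Run:
```python
from h import *
for k,n,g in ((4,"cup5",(602,93)),(5,"cup2",(680,88))):
    p=find(n,g); print(p); pick(*p,zt=270); place(k,zt=270); robot.servo_line((480,120,270),250)
robot.servo_line((520,-60,270),300)
shot("s5","side",(40,210,150,376))
look([f"cup{i}_mid" for i in (1,2,3,4,5)]+["lid_seat","lid_knob"])
```

```text
cup5 near [('top', 0.66, [603.0, 96.0, 33.0]), ('side', 0.61, [604.0, 92.0, 30.0])]
[603.5  94. ]
t 60.1 p [603.6  93.8  39. ] F [ 0.4 -0.1 -0.6] w 1.001
t 60.6 p [603.7  94.   39.2] F [ 0.2 -0.5  1.2] w 0.693
6 -1.6; 4 -1.4; 3 -0.6; 2 -1.0; 1 -1.3; 0 0.9; t 65.8 p [467.3 291.6 149.2] F [1.2 0.5 0.9] w 0.689
t 67.8 p [466.4 291.4 269.1] F [ 0.1  0.1 -0.4] w 1.002
cup2 near [('top', 0.84, [678.0, 89.0, 28.0]), ('side', 0.96, [681.0, 90.0, 25.0]), ('side', 0.59, [682.0, 89.0, 26.0])]
[679.75  89.25]
t 72.4 p [679.9  89.1  39. ] F [-0.1 -0.3  0.1] w 1.002
t 72.9 p [680.   89.4  39.2] F [0.9 0.1 0.8] w 0.688
6 -0.9; 4 0.2; 3 -1.0; 2 -1.6; 1 -0.5; 0 1.6; t 78.1 p [467.2 291.5 175.2] F [-0.9  0.3  1.6] w 0.69
t 80.0 p [467.  291.6 270.1] F [-0.2 -0.6 -1.4] w 0.998
cup1_mid top 0.56 [466.0, 289.0, 62.0] [90, 85, 79]
cup2_mid top 0.86 [460.0, 289.0, 167.0] [237, 241, 230]
cup2_mid side 0.58 [470.0, 290.0, 163.0] [66, 63, 55]
cup3_mid top 0.66 [469.0, 291.0, 116.0] [103, 101, 94]
cup3_mid side 0.46 [469.0, 291.0, 117.0] [69, 64, 56]
cup4_mid top 0.42 [463.0, 287.0, 89.0] [92, 85, 79]
cup4_mid side 0.66 [333.0, -133.0, 35.0] [183, 170, 20]
cup4_mid side 0.61 [474.0, 294.0, 89.0] [75, 69, 62]
cup5_mid top 0.74 [689.0, -297.0, 1.0] [57, 84, 81]
cup5_mid top 0.52 [465.0, 293.0, 144.0] [237, 241, 230]
cup5_mid side 0.54 [467.0, 289.0, 144.0] [68, 64, 57]
lid_seat top 0.71 [531.0, -327.0, 11.0] [32, 35, 32]
lid_seat top 0.59 [532.0, -328.0, 3.0] [32, 36, 34]
lid_seat side 0.69 [537.0, -329.0, 9.0] [5, 4, 4]
lid_knob top 0.97 [534.0, -327.0, 27.0] [51, 52, 50]
lid_knob side 0.7 [468.0, 286.0, 144.0] [68, 64, 57]
lid_knob side 0.68 [535.0, -327.0, 30.0] [23, 23, 25]
```

View pics/s5.png

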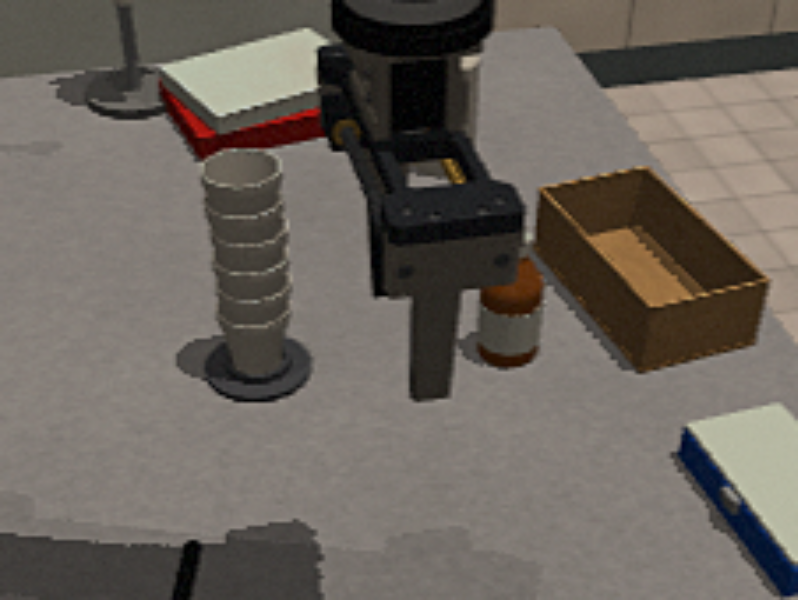

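Six rims, the base plus five cups, stand straight at (247,170–325), and all look fully home. I'll check the top rim's centre against the model.

Run:
```python
from h import *
K,R,t=cam("side")
for P in ((467,291.5,198),(462,291.5,198),(467,296.5,198),(467,291.5,68)):
    u=K@(R@np.array(P)+t); u=u[:2]/u[2]; print(P,((u-[150,40])*3.54).round(1))
im=viewer.read_camera("top"); K,R,t=cam("top")
def pr(P): u=K@(R@np.array(P)+t); return u[:2]/u[2]
c=pr((467,291.5,198)); x0,y0=int(c[0])-40,int(c[1])-40; s=7
o=cv2.resize(im[y0:y0+80,x0:x0+80,::-1],None,fx=s,fy=s,interpolation=cv2.INTER_CUBIC)
a=np.linspace(0,2*np.pi,80)
pts=np.array([(pr((467+31*np.cos(b),291.5+31*np.sin(b),198))-[x0,y0]+.5)*s for b in a]).astype(np.int32)
cv2.polylines(o,[pts],True,(0,0,255),1); cv2.imwrite("pics/t6.png",o)
print("mm/px 5mm:",pr((472,291.5,198))-c,pr((467,296.5,198))-c)
```

```text
(467, 291.5, 198) [238.8 167.6]
(462, 291.5, 198) [232.4 168.3]
(467, 296.5, 198) [237.9 164.5]
(467, 291.5, 68) [251.6 306.7]
mm/px 5mm: [ 0.16205594 -2.59114017] [-2.62640921  0.08624621]
```

View pics/t6.png

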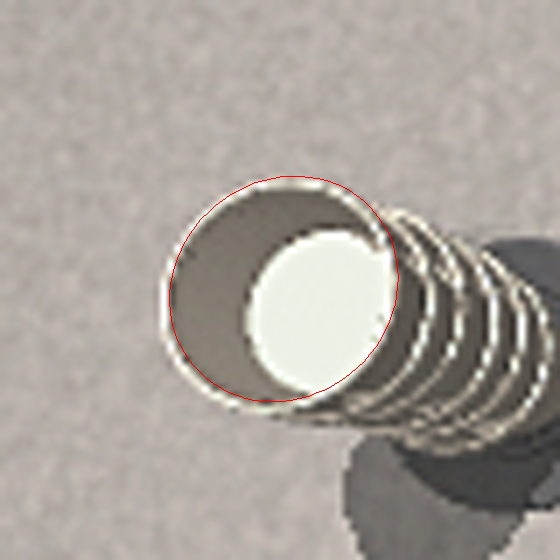

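The top rim agrees with the model to within about 2 mm: the fitted circle is at (284,289) and the observed rim at about (280,295). Now I'll fetch the lid.

Run:
```python
from h import *
grip(0.5)
robot.servo_line((535,-328,200),280); robot.servo_line((535,-328,60),150); robot.servo_line((535,-328,18.3),50); ob()
grip(0.0,25); ob(); robot.servo_line((535,-328,270),180)
robot.servo_line((520,-60,270),250); robot.servo_line((467,291.5,270),250); robot.servo_line((467,291.5,225),100)
look(["lid_seat"])
z=215
while z>203:
    robot.servo_line((467,291.5,z),30); s=robot.observe(); print(z,s["contact_force"].round(1))
    if s["contact_force"][2]>4: break
    z-=1
ob(); shot("s7","side",(20,190,150,376))
```

```text
t 86.5 p [ 535.1 -328.2   18.6] F [-0.2  0.  -0.5] w 0.501
t 87.0 p [ 535.1 -328.    18.5] F [0.8 0.1 0.6] w 0.229
lid_seat top 0.61 [460.0, 292.0, 220.0] [47, 46, 46]
lid_seat side 0.8 [470.0, 289.0, 217.0] [18, 34, 52]
lid_seat side 0.53 [533.0, -326.0, 2.0] [52, 99, 68]
215 [ 0.9  0.3 -0.2]
214 [-0.   0.7 -1.2]
213 [-0.2 -0.1 -1.2]
212 [1.  0.1 0.1]
211 [0.1 0.3 0.4]
210 [-0.6 -0.7  0.4]
209 [-0.8  1.1 -0.9]
208 [ 0.1  0.8 -1.3]
207 [ 0.1 -0.3 -0.8]
206 [-1.   0.2 -0.5]
205 [ 0.2 -0.3  3.4]
204 [-1.3 -0.5  9.1]
t 95.4 p [467.9 291.8 205.4] F [-1.3 -0.5  9.1] w 0.234
```

View pics/s7.png

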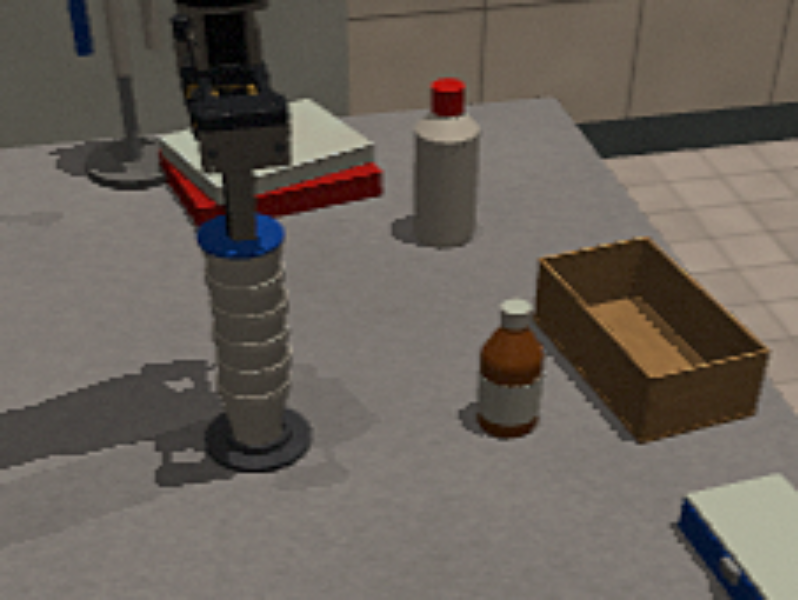

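The lid sits level on the stack at (241,237), and contact came at the expected height. Next I let go, then press on the knob with the fingers shut.

Run:
```python
from h import *
robot.servo_line((467,291.5,205),20); grip(0.5); robot.servo_line((467,291.5,260),80); grip(0.0,20); robot.hold(.2)
f0=ob()["contact_force"][2]
robot.servo_line((467,291.5,232),50); z=230
while z>221:
    robot.servo_line((467,291.5,z),20); robot.hold(.1); s=robot.observe(); print(z,s["contact_force"].round(1))
    if s["contact_force"][2]>13: break
    z-=1
robot.hold(.5); ob()
robot.servo_line((467,291.5,260),60); robot.servo_line((480,100,290),250); grip(0.5)
shot("s8","side",(20,190,150,376)); look(["lid_seat","lid_knob"])
```

```text
t 98.0 p [467.  291.5 260. ] F [-0.2 -0.2 -0.3] w 0.004
230 [-0.4 -0.4 -0. ]
229 [ 0.  -0.1  0.3]
228 [-0.3  0.3  5.1]
227 [-0.7 -0.2 10.3]
226 [-2.5 -0.2 16.7]
t 101.0 p [468.5 292.2 228.4] F [-1.5 -0.1 16.8] w 0.006
lid_seat side 0.68 [469.0, 291.0, 200.0] [8, 7, 7]
lid_knob side 0.75 [468.0, 293.0, 216.0] [7, 8, 6]
```

View pics/s8.png

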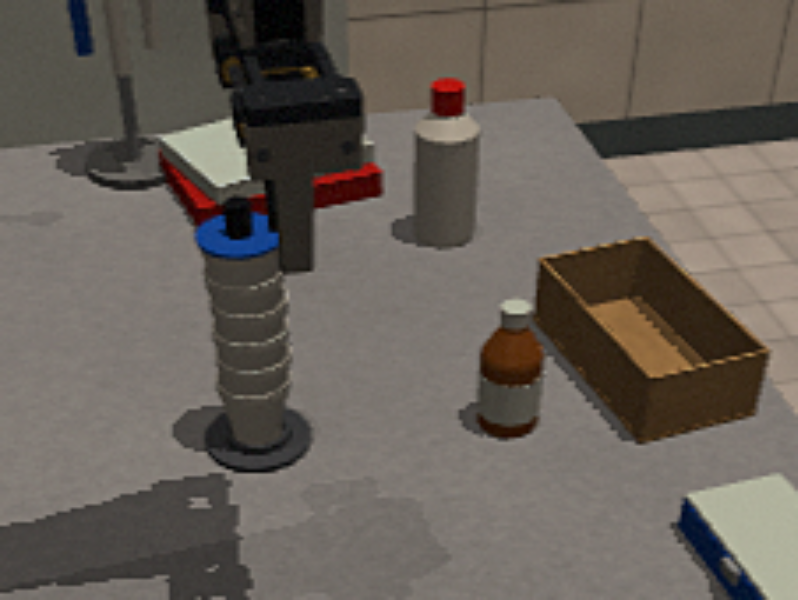

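The lid is level on the stack at (238,237) with its knob up, and the gripper is clear of it. I'll do a last check of the bystanders, then hand in.

Run:
```python
from h import *
look(["bottle","jar","dish","lid_seat"]); ob(); robot.job_done()
```

```text
jar top 0.7 [689.0, -299.0, 3.0] [140, 136, 128]
jar side 0.8 [689.0, -299.0, -1.0] [86, 83, 77]
jar side 0.47 [467.0, 296.0, 188.0] [22, 68, 144]
dish top 0.96 [652.0, -178.0, 3.0] [220, 224, 231]
dish side 0.82 [650.0, -172.0, 3.0] [156, 164, 160]
bottle side 0.62 [693.0, 272.0, -0.0] [72, 69, 61]
lid_seat side 0.85 [469.0, 290.0, 199.0] [12, 17, 32]
t 104.3 p [480. 100. 290.] F [ 0.9 -0.  -0.3] w 0.503
the job is handed in; nothing more can be done
```

The job is done and handed in at 104 s. I parked the lid knob up on the green mat, nested all five white cups on the base cup, then put the lid on top and pressed it down with about 17 N. Cup 3 was knocked aside partway through, to about (645, -54), so I found it again and picked it from there. I left the yellow cup alone.

**Lid and stack:** The lid's seat point read (469, 290, 199) against the modelled (467, 291.5, 198), and the side picture shows the lid level and let go. All five cups came down at the height expected for fully home.

**Bystanders:** The bottle, jar and dish read where they were at the start, within measurement noise.

**Misses and disagreements:**
- **Top camera:** it did not report the lid or the bottle in the last looks, so those readings come from the side camera only.
- **Top cup:** the two cameras' network readings for it differed by about 10 mm in x. A hand check of its rim in both pictures put it within about 2 mm of the stack axis.

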